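# Unbolt the splash hood of the flat lap

### The job

Unbolt the splash hood of the flat lap so that its springs lift it ajar: keep the red safety catch pressed right down with one fingertip while the other fingertip slides the bolt back towards the robot by its black knob, as far as it goes; then take the hand away so that the catch springs up again and keeps the bolt back. Only press and push with the fingers: do not pinch the knob, do not lift the hood yourself, and leave the loose things on the bench where they are.

Things in the scene. Friction and masses are not known exactly. Their poses are not given: they have to be found in the camera images.
- lap: small glass-grinding machine, dark green, 310 x 230 mm, fixed to the bench; origin on the bench under its middle, x from its front (robot side) to its back, y to its left, z up. Front part: console, cream top 80 mm up, carrying the bolt (on y = 0) and the red catch to its left. Behind it a low clear hood, top 94 mm up. Switch and speed knob on the right play no part and stay below 98 mm
- knob (a point): centre of the bolt's upright black round knob, 18 mm in diameter, this point 128 mm and its top 143 mm above the bench. Below it the bolt, a 12 mm steel rod along the lap's x, top 103 mm up; its guides reach 106 mm. Behind the knob (hood side) a fingertip has free room above rod and hood, from 107 mm above the bench upwards
- bolt (a joint): how far the bolt is drawn towards the robot (lap's -x), m: 0 shut, 0.030 at its stop; slides stiffly (2 N), stays where left. Its nose holds the hood's tongue down until about 0.014. With the catch up, the catch's tooth blocks it at about 0.002; up to 0.019 its side ear stands over the pressed tooth; beyond, the catch can spring up and bars the way back
- catch_pad (a point): spot to press on the red catch: middle of its 36 mm width, 20 mm from its free end, 44 mm left of the bolt's line, 120 mm above the bench when up. The catch is a flat ribbed lever 112 mm long beside the bolt, hinged at its robot end, the hood end tipped up 7 degrees. Pressed right down its whole top is level, 110 mm above the bench, so a fingertip can slide along it
- catch (a joint): angle of the catch, rad: 0 up (sprung), 0.12 pressed right down on its stop; the bolt is free from about 0.09. The spring takes about 2.5 N at the pressing spot to start and 5.5 N fully down; up to 10 N where a fingertip has slid 30 mm towards the hinge (hinge 87 mm on the robot side of the spot)
- hood_lip (a point): middle of the clear hood's front top edge, 94 mm above the bench while the hood is shut (up to 96 mm with its slack). The hood is hinged along its back edge; once the bolt is drawn its springs lift it by themselves, this edge to about 118 mm, and hold it there
- blank_green: loose piece of green glass, three-cornered, 75 x 88 x 18 mm; origin under its middle
- dress_stick: loose pale dressing stone, 25 x 100 x 22 mm; origin under its middle
- marker_black: loose black and white marker pen, 17 x 135 x 16 mm; origin under its middle
- open_spanner: loose open-ended spanner, 60 x 242 x 8 mm; origin under its middle
- file_flat: loose flat file with a wooden handle, 25 x 313 x 25 mm; origin under its middle

How it is judged:
By the outcome, as a careful person would: the job done as asked, in the order asked, and still so for the second after the job is handed in, with the robot touching nothing.
It also fails if it takes over 32 s, if anything falls off the work surface, if the arm or the gripper's body presses on something with over 40 N, if the wrist force passes 120 N, or if a joint passes its speed limit or range.

### The arm

A 6-joint arm with a two-finger parallel gripper is mounted at the origin on a cart in front of the work surface, level with it; the furniture and walls round the work are solid. World frame = base frame: x ahead of the robot, y to its left, z up, the work surface at z = 0. Lengths are in mm, angles in rad, forces in N, time in s.
With the tool pointing down it reaches from about 325 to 775 mm from the base axis. Payload 5.5 kg.
Tool frame: the origin (TCP) lies at the very end of the fingers, on their centre line; the grasp point (between the pads) lies 19 mm behind it; z points along the fingers, y is the line along which they close (so a half turn about z gives the same grasp; the last joint's range is limited). The gripper opens to 85 mm and grips with 20 to 120 N. Pads are 22 mm wide; open, the fingers measure 114 mm over their backs; the gripper's body (76 mm by 85 mm) begins 54 mm behind the grasp point. The pads swing forward as they close: fully open they stand 13 mm farther back than shut.
Start: joints at [-1.356, 0.091, 1.231, -0, 1.82, -0.057], TCP at [161.079, -577.988, 231.275] pointing down, gripper open.
Joint ranges: [-2.87, 2.87], [-0.86, 2.18], [0.17, 2.46], [-1.51, 4.65], [0.06, 2.69], [-2.65, 2.65]. Speed limits (rad/s): [2.57, 2.57, 3.01, 3.14, 3.14, 3.14].

### API

Orientations are given as a rotation vector (axis times angle).
In Python, from cell import env gives the robot as it stands.
- The arm moves only by the shell command python3 -m pendant 'ROWS' [FORCE]. ROWS is JSON, a list of rows, each a list of 3 entries, a list of its own where there are three numbers: the turn, a rotation vector about the world's x, y, z normalised to -1 to 1, where 1 is 180 degrees, then the shift along the world's x, y, z normalised to -1 to 1, where 1 is 750 mm, then the opening, from 0 (shut) to 1 (fully open). In form: [[[ax, ay, az], [x, y, z], hand], ...]. A call has 1 to 20 rows; each row is the pose to reach, as a shift and turn from the pose commanded when the call began, turning the shorter way round; what a row does not reach only later rows make up. A row lasts 1/8 s, in which the tool goes at most 62.5 mm and 10.7 degrees, less where a joint would pass 70% of its speed; a pose out of reach is approached as far as the arm can. A call with a number of a shift or a turn outside -1 to 1 is refused whole. A call with a gripper value outside its range is refused whole. The fingers move at their own pace and stop on an object; FORCE is the grip in N (left out, the last holds). Time passes only in rows, so rows that repeat a pose let the fingers close. It gives the time, the measured TCP pose, the force, the opening and the grip force at its end, in the units of the state.
- env.get_obs(): the state, without advancing time (a new reading comes with each control period).
- env.snapshot(name): name is "scene" or "top"; returns a dict with "image" (480x640x3 uint8, red, green, blue), "depth" (480x640 float32, mm along the optical axis (not along the pixel's ray), 0 where there is no reading), "fx", "fy", "cx", "cy" (pixels), "rvec" (rotation vector, rad) and "tvec" (3), from world to camera coordinates, as OpenCV has them. Camera axes: x right, y down, z forward; pixel columns grow to the right and rows downward; lengths in mm; the calibration is good to about 2 mm. A picture is of the moment at which its call begins.
- env.close_job(): hands the job in; it is judged then, once.
The state is a dict: "t": time; "joint_pos": joint angles; "joint_velocities": joint speeds; "joint_torque": joint torques, N m; "ee_pos": TCP position; "orientation": TCP orientation; "ft_force": force on the tool from outside, world axes, zero at the start; "moment": the same for the moment, N m; "gripper_width": opening from 0.0 (shut) to 1.0 (fully open); "finger_force": force on a finger pad.
Only numpy, scipy, OpenCV 4.12 (cv2) and the standard library are available. Lean on these libraries where they do the work, as an engineer would, in place of code of your own. Each camera call takes 0.05 s, during which the arm holds its last target. There are 200 camera calls.

## Working session

There is one attempt and no reset: what is moved stays moved. The work goes in short steps, Python scripts to look and compute and a shell command to move; the robot and the scene stay as the last step left them, time stands still between calls to the robot, and variables do not carry over. Pictures are saved under pics/ and viewed, at most 10 in all, crops included, and the job is handed in when it is done.

```bash
mkdir -p pics
cat > h.py <<'E'
import numpy as np, cv2
from cell import env
def snap(n,f):
    s=env.snapshot(n); cv2.imwrite(f'pics/{f}.png',s['image'][:,:,::-1]); np.savez(f'{f}.npz',**s); return s
def cloud(s):
    v,u=np.mgrid[0:480,0:640]; d=s['depth']
    c=np.stack([(u-s['cx'])/s['fx']*d,(v-s['cy'])/s['fy']*d,d],-1)
    R=cv2.Rodrigues(np.array(s['rvec'],float))[0]
    return (c-np.array(s['tvec']).ravel())@R
def ray(s,u,v,z):
    R=cv2.Rodrigues(np.array(s['rvec'],float))[0]; o=-R.T@np.array(s['tvec']).ravel()
    d=R.T@np.array([(u-s['cx'])/s['fx'],(v-s['cy'])/s['fy'],1]); return o+d*(z-o[2])/d[2]
E
python3 - <<'E'
from h import *
a=snap('top','top0'); b=snap('scene','scene0')
o=env.get_obs(); print({k:np.round(v,3) for k,v in o.items()})
for s in(a,b):
    R=cv2.Rodrigues(np.array(s['rvec'],float))[0]; print(-R.T@np.array(s['tvec']).ravel(), s['fx'])
E
```

```text
{'t': np.float64(0.1), 'joint_pos': array([-1.356,  0.092,  1.232,  0.   ,  1.82 , -0.057]), 'joint_velocities': array([-0.   , -0.   , -0.003, -0.001,  0.001, -0.001]), 'joint_torque': array([ 4.0000e-03, -4.6022e+01, -4.1922e+01,  0.0000e+00,  1.1000e-02,
       -0.0000e+00]), 'ee_pos': array([ 161.018, -577.738,  230.248]), 'orientation': array([-3.111, -0.425,  0.   ]), 'ft_force': array([-0.277, -0.131, -0.033]), 'moment': array([0.016, 0.033, 0.048]), 'finger_force': np.float64(0.0), 'gripper_width': np.float64(1.0)}
[ 459.27114806   34.92747084 1083.97625757] 508.5178470114024
[-74.97913685 384.48897228 806.31008947] 446.52374088500153
```

View pics/top0.png

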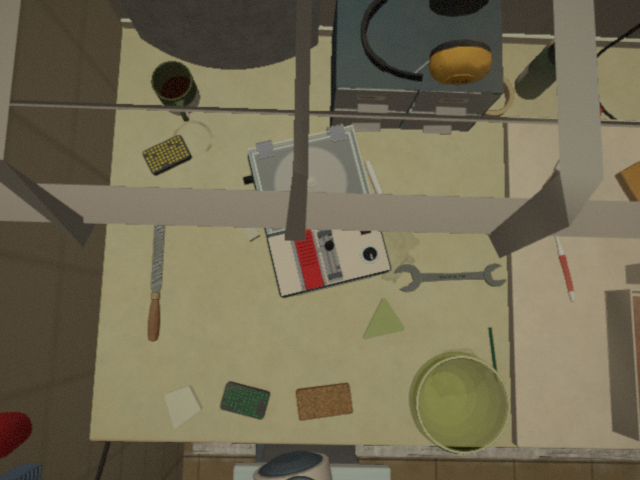

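View pics/scene0.png

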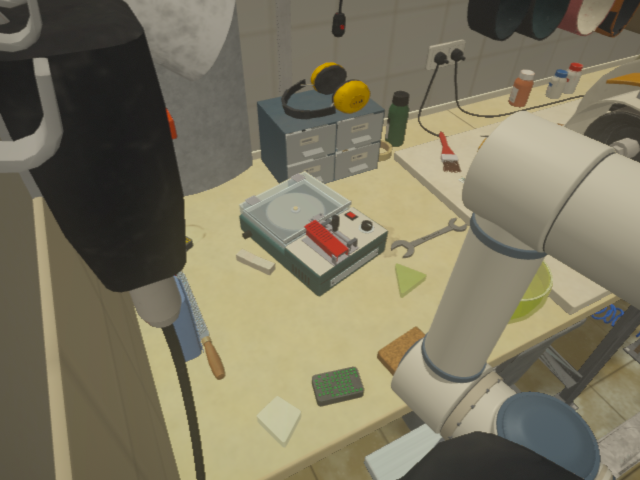

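The top view shows the lap, turned slightly, at about (320,215) with the red catch at (310,260). Beams partly hide the bolt. In the scene view the catch is at (327,238) and the knob at about (336,222). Next I'll measure.

Run:
```python
from h import *
a=dict(np.load('top0.npz')); b=dict(np.load('scene0.npz'))
for n,s,(x0,y0,x1,y1) in(('top',a,(240,120,400,300)),('scene',b,(230,165,400,300))):
    P=cloud(s); im=s['image'].astype(int); m=(im[...,0]>120)&(im[...,1]<70)&(im[...,2]<70)
    r=np.zeros_like(m); r[y0:y1,x0:x1]=1; m&=r.astype(bool)
    k,l,st,c=cv2.connectedComponentsWithStats(m.astype(np.uint8)); i=1+st[1:,4].argmax()
    q=P[l==i]; print(n,st[i],len(q),q.mean(0),np.percentile(q,[3,97],0))
    rc=cv2.minAreaRect(q[:,:2].astype(np.float32)); print(rc)
    crop=cv2.resize(s['image'][y0:y1,x0:x1,::-1],None,fx=3.3,fy=3.3,interpolation=cv2.INTER_CUBIC); cv2.imwrite(f'pics/{n}crop.png',crop)
    if n=='top':
        for uv in((300,100),(290,210),(100,200),(580,150),(200,105)): print(uv,P[uv[1],uv[0]])
    else:
        # dark pts above 112mm near catch
        m=(P[...,2]>112)&(P[...,2]<150)&(im.max(-1)<80)&r.astype(bool)
        v,u=np.nonzero(m); print(len(u),u.mean(),v.mean(),P[m].mean(0),P[m].min(0),P[m].max(0))
```

```text
top [295 230  29  59 911] 911 [555.90392617  18.74117872 117.58665725] [[510.90602721  -3.07616389 108.56144561]
 [607.5805785   40.6819859  123.07829041]]
((539.191162109375, 17.48198127746582), (156.1540985107422, 48.80689239501953), 5.043186664581299)
(300, 100) [ 480.83048596   35.44476264 1034.43468962]
(290, 210) [ 472.34369986   36.47155581 1019.69251827]
(100, 200) [ 474.54204684   63.74644349 1012.0184796 ]
(580, 150) [ 477.34749613    5.18950079 1032.05398939]
(200, 105) [9.10832899e+02 2.67556784e+02 3.60684378e-01]
scene [306 221  42  36 689] 689 [554.84619527  26.30129663 117.76312141] [[ 5.09379825e+02 -1.19533905e-01  1.01584911e+02]
 [ 6.07112906e+02  4.64083005e+01  1.23269997e+02]]
((253.33038330078125, 171.194580078125), (90.85204315185547, 777.735107421875), 63.652103424072266)
75 334.85333333333335 221.57333333333332 [581.90874028 -14.41032464 131.9757002 ] [575.87064736 -21.97785486 112.16540184] [593.2477815   -8.37476431 144.72415566]
```

View pics/scenecrop.png

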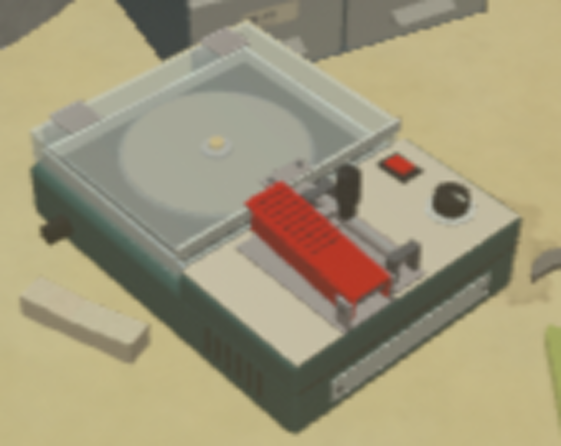

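View pics/topcrop.png

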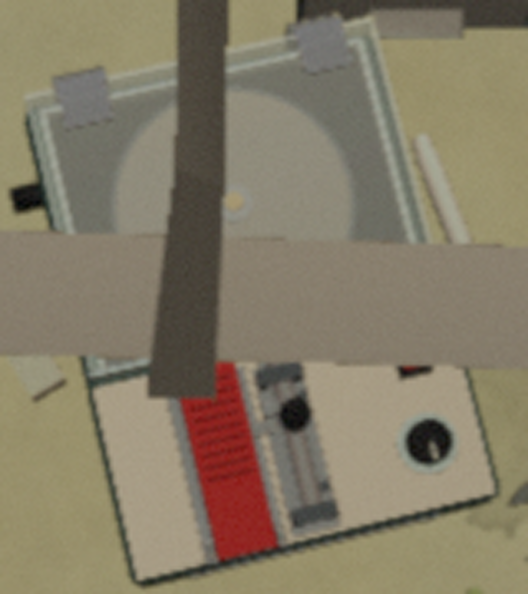

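The top crop shows the round knob at (295,412), which is pixel (329.4,244.8). The console's front top corners are at about (138,582) and (497,493), and the red catch lies left of the knob. Next I'll find the lap's yaw, knob and pad positions.

Run:
```python
from h import *
a=dict(np.load('top0.npz')); b=dict(np.load('scene0.npz'))
f=lambda x,y:(240+(x+.5)/3.3-.5,120+(y+.5)/3.3-.5)
k=ray(a,*f(295,412),143); print('knob top',k)
L=ray(a,*f(138,582),80);R=ray(a,*f(497,493),80);print(L,R,np.linalg.norm(L-R)); w=L-R; yaw=np.arctan2(-w[0],w[1]);print('yaw front',yaw)
P=cloud(a); im=a['image'].astype(int); m=(im[...,0]>110)&(im[...,1]<70)&(im[...,2]<70); m[:,:290]=0;m[:,330:]=0;m[:225]=0;m[295:]=0
# red axis: row-wise edges
v=np.arange(240,282); l=[];r=[]
for y in v:
    u=np.nonzero(m[y])[0]; l.append(u.min());r.append(u.max())
l=np.polyfit(v,l,1);r=np.polyfit(v,r,1)
vb=np.nonzero(m.sum(1)>5)[0].max();print(vb)
A=[ray(a,(np.polyval(l,y)+np.polyval(r,y))/2,y,z)for y,z in((242,119),(280,111))];d=A[0]-A[1];print(A,'yaw red',np.arctan2(d[1],d[0]))
for yw in (yaw,np.arctan2(d[1],d[0])):
    ex=np.array([np.cos(yw),np.sin(yw)]);ey=np.array([-ex[1],ex[0]])
    mid=(L+R)[:2]/2; print('knob rel mid-front',(k[:2]-mid)@ex,(k[:2]-mid)@ey,'red rel knob y',[(q[:2]-k[:2])@ey for q in A],'hinge end x rel knob',(ray(a,(np.polyval(l,vb)+np.polyval(r,vb))/2,vb,108)[:2]-k[:2])@ex)
# scene knob
P=cloud(b); im=b['image'].astype(int); mm=(P[...,2]>112)&(P[...,2]<150)&(im.max(-1)<80); mm[:,:320]=0;mm[:,345:]=0;mm[:210]=0;mm[235:]=0
q=P[mm];print('scene knob',np.median(q,0))
# red free end
vr=[ (q) for q in cloud(b)[(b['image'][...,0]>120)&(b['image'][...,1]<70)&(np.indices((480,640))[0]>215)&(np.indices((480,640))[0]<262)&(np.indices((480,640))[1]>300)&(np.indices((480,640))[1]<352)]]
vr=np.array(vr);print('red x range rel knob',np.percentile((vr[:,:2]-k[:2])@ex,[1,2,5,95,98,99]),np.percentile((vr[:,:2]-k[:2])@ey,[2,50,98]))
```

```text
knob top [587.14986543 -17.35218083 143.        ]
[491.19831755  70.52043881  80.        ] [ 549.83934907 -143.72976365   80.        ] 222.13041176569095
yaw front 0.26716047147191113
287
[array([593.92355547,  28.85635029, 119.        ]), array([522.13901683,  10.56007769, 111.        ])] yaw red 0.24956407273545586
knob rel mid-front 69.34979041481526 0.9793149137514678 red rel knob y [np.float64(42.78104425221036), np.float64(44.084509553374566)] hinge end x rel knob -68.8919207828334
knob rel mid-front 69.3218226649631 2.1994068942571596 red rel knob y [np.float64(43.10402259286121), np.float64(43.10402259286121)] hinge end x rel knob -69.66006089462174
scene knob [580.99602085 -14.32664637 134.28886871]
red x range rel knob [-70.71585172 -69.79753153 -66.6858491   28.20509136  32.83790674
  35.00091508] [28.45457166 49.35609383 61.72104972]
```

Everything agrees: the knob is at about (587,-17), lap yaw is about 0.255, and the catch is 43–44 mm left of the bolt's line. The tool's y axis is already nearly parallel to the lap's y. I'll go above the spot with the fingers about 44 mm apart.

```bash
python3 -m pendant '[[[0,0,-0.005],[0.592,0.784,0],0.35],[[0,0,-0.005],[0.592,0.784,0],0.35],[[0,0,-0.005],[0.592,0.784,0],0.35],[[0,0,-0.005],[0.592,0.784,0],0.35],[[0,0,-0.005],[0.592,0.784,0],0.35],[[0,0,-0.005],[0.592,0.784,0],0.35],[[0,0,-0.005],[0.592,0.784,0],0.35],[[0,0,-0.005],[0.592,0.784,0],0.35],[[0,0,-0.005],[0.592,0.784,0],0.35],[[0,0,-0.005],[0.592,0.784,0],0.35],[[0,0,-0.005],[0.592,0.784,0],0.35],[[0,0,-0.005],[0.592,0.784,0],0.35],[[0,0,-0.005],[0.592,0.784,0],0.35],[[0,0,-0.005],[0.592,0.784,0],0.35],[[0,0,-0.005],[0.592,0.784,0],0.35],[[0,0,-0.005],[0.592,0.784,0],0.35],[[0,0,-0.005],[0.592,0.784,0],0.35],[[0,0,-0.005],[0.592,0.784,0],0.35]]' 20
python3 - <<'E'
from h import *
b=snap('scene','scene1'); print(env.get_obs()['joint_pos'])
c=b['image'][120:320,200:460,::-1]; cv2.imwrite('pics/s1c.png',cv2.resize(c,None,fx=3,fy=3,interpolation=cv2.INTER_CUBIC))
E
```

```text
t: 2.35
ee_pos: [605.0, 9.7, 231.5]
orientation: [3.116, 0.4, 0.001]
ft_force: [-0.1, 0.3, -0.0]
gripper_width: 0.351
finger_force: 0.0
[-4.00504031e-02  1.04712496e-01  1.21599688e+00  2.21154007e-06
  1.82068008e+00  1.27502524e+00]
```

View pics/s1c.png

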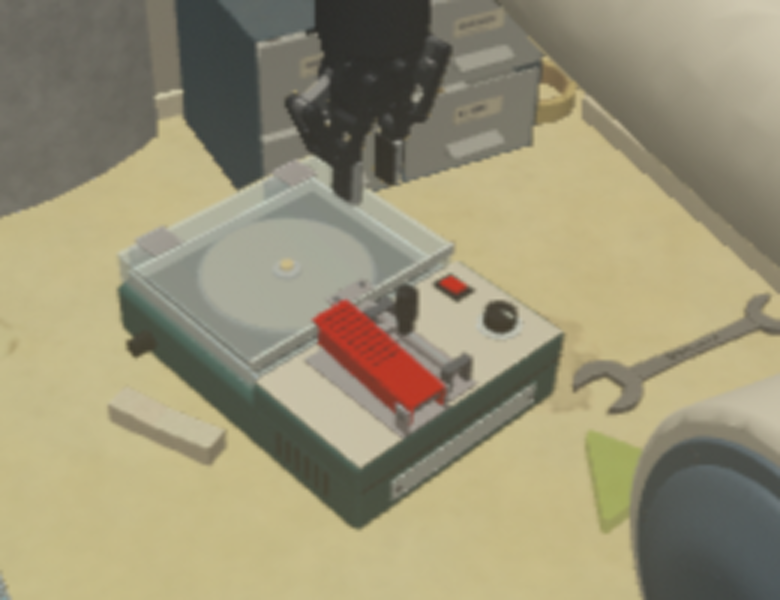

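The fingertips are at crop (347,200) and (387,183), hanging above the hood and catch. I'll check them in 3D against the knob and pad.

Run:
```python
from h import *
b=dict(np.load('scene1.npz')); P=cloud(b); k=np.array([587.1,-17.3]); y=.255
ex=np.array([np.cos(y),np.sin(y)]);ey=np.array([-ex[1],ex[0]])
m=(P[...,2]>220)&(P[...,2]<262)&(abs(P[...,0]-605)<60)&(abs(P[...,1]-10)<60)
q=P[m]; lx=(q[:,:2]-k)@ex; ly=(q[:,:2]-k)@ey
for nm,s in(('L',ly>22),('R',ly<=22)):
    print(nm,s.sum(),'x',np.percentile(lx[s],[3,50,97]),'y',np.percentile(ly[s],[3,50,97]),'zmin',np.percentile(q[s,2],[1,3,10]))
```

```text
L 93 x [12.85062783 17.62061499 29.5301859 ] y [37.00271009 45.40233331 50.50529585] zmin [233.62051776 234.58722096 240.07711943]
R 105 x [12.87875364 19.7454307  34.38862708] y [-6.27821468  5.43742708  7.64897238] zmin [233.12190371 234.30339663 236.99615255]
```

```bash
python3 -m pendant '[[[0,0,0],[0.001,0,-0.04],0.35],[[0,0,0],[0.001,0,-0.08],0.35],[[0,0,0],[0.001,0,-0.1],0.35],[[0,0,0],[0.001,0,-0.115],0.35],[[0,0,0],[0.001,0,-0.13],0.35],[[0,0,0],[0.001,0,-0.14],0.35],[[0,0,0],[0.001,0,-0.14],0.35]]'
```

```text
t: 3.28
ee_pos: [605.7, 10.0, 125.8]
orientation: [-3.116, -0.401, 0.001]
ft_force: [-0.0, -0.4, 0.2]
gripper_width: 0.35
finger_force: 0.0
```

```bash
python3 -m pendant '[[[0,0,0],[0,0,-0.004],0.35],[[0,0,0],[0,0,-0.008],0.35],[[0,0,0],[0,0,-0.012],0.35],[[0,0,0],[0,0,-0.012],0.35]]'; python3 -m pendant '[[[0,0,0],[0,0,-0.003],0.35],[[0,0,0],[0,0,-0.006],0.35],[[0,0,0],[0,0,-0.006],0.35]]'
```

```text
t: 3.78
ee_pos: [606.3, 10.1, 117.8]
orientation: [3.116, 0.401, 0.002]
ft_force: [1.6, 0.9, 3.0]
gripper_width: 0.35
finger_force: 1.4
t: 4.15
ee_pos: [606.1, 10.1, 112.9]
orientation: [3.116, 0.401, 0.001]
ft_force: [1.9, 0.7, 4.3]
gripper_width: 0.349
finger_force: 2.0
```

```bash
python3 -m pendant '[[[0,0,0],[0,0,-0.0025],0.35],[[0,0,0],[0,0,-0.0025],0.35]]'; python3 -m pendant '[[[0,0,0],[0,0,-0.0015],0.35],[[0,0,0],[0,0,-0.0015],0.35]]';  python3 - <<'E'
from h import *
b=snap('scene','scene2')
c=b['image'][140:310,220:420,::-1]; cv2.imwrite('pics/s2c.png',cv2.resize(c,None,fx=3.5,fy=3.5,interpolation=cv2.INTER_CUBIC))
E
```

```text
t: 4.4
ee_pos: [606.0, 10.0, 111.0]
orientation: [3.116, 0.401, 0.001]
ft_force: [3.6, -0.0, 4.6]
gripper_width: 0.352
finger_force: 2.3
t: 4.65
ee_pos: [606.0, 10.1, 109.9]
orientation: [3.116, 0.401, 0.001]
ft_force: [3.0, 1.5, 4.7]
gripper_width: 0.351
finger_force: 2.5
```

View pics/s2c.png

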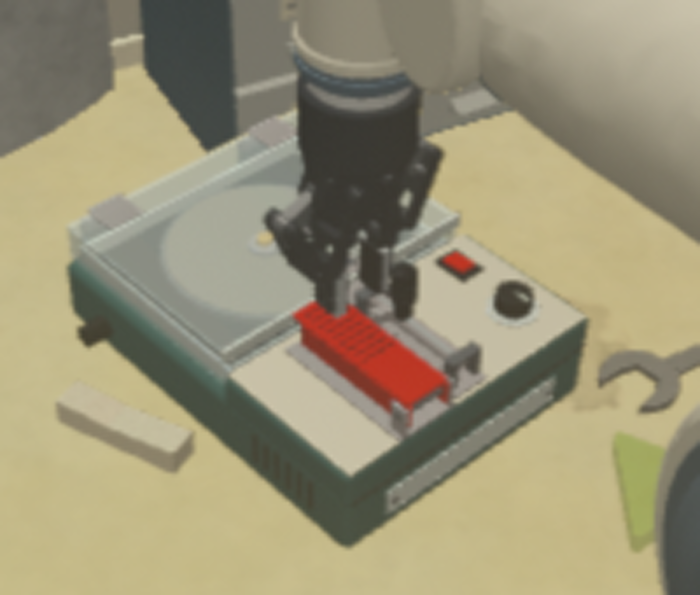

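The left fingertip is on the catch at (335,305) and pressing it. The right fingertip is behind the knob at (375,300). I'll keep pressing until the stop.

```bash
python3 -m pendant '[[[0,0,0],[0,0,-0.0015],0.35],[[0,0,0],[0,0,-0.0015],0.35]]'; python3 -m pendant '[[[0,0,0],[0,0,-0.0015],0.35],[[0,0,0],[0,0,-0.0015],0.35]]'
```

```text
t: 4.95
ee_pos: [606.1, 10.0, 109.5]
orientation: [3.116, 0.401, 0.002]
ft_force: [3.4, 0.9, 7.7]
gripper_width: 0.351
finger_force: 3.6
t: 5.2
ee_pos: [606.2, 10.0, 109.3]
orientation: [3.116, 0.401, 0.003]
ft_force: [0.7, 0.7, 11.9]
gripper_width: 0.349
finger_force: 5.4
```

The catch is on its stop: force is rising while z stays put. I'll add about 1 mm of press and slide along the lap's -x.

```bash
python3 -m pendant '[[[0,0,0],[0,0,-0.001],0.35],[[0,0,0],[-0.0039,-0.001,-0.001],0.35],[[0,0,0],[-0.0077,-0.002,-0.001],0.35],[[0,0,0],[-0.0116,-0.003,-0.001],0.35],[[0,0,0],[-0.0155,-0.004,-0.001],0.35],[[0,0,0],[-0.0155,-0.004,-0.001],0.35]]'
```

```text
t: 5.95
ee_pos: [596.3, 7.3, 109.4]
orientation: [3.115, 0.401, 0.011]
ft_force: [7.9, 1.1, 10.4]
gripper_width: 0.351
finger_force: 6.1
```

```bash
python3 -m pendant '[[[0,0,0],[-0.0039,-0.001,-0.001],0.35],[[0,0,0],[-0.0077,-0.002,-0.0015],0.35],[[0,0,0],[-0.0116,-0.003,-0.0015],0.35],[[0,0,0],[-0.0155,-0.004,-0.002],0.35],[[0,0,0],[-0.0155,-0.004,-0.002],0.35]]'
```

```text
t: 6.58
ee_pos: [585.7, 4.4, 109.3]
orientation: [3.115, 0.401, 0.016]
ft_force: [8.5, 2.4, 13.5]
gripper_width: 0.349
finger_force: 7.2
```

```bash
python3 -m pendant '[[[0,0,0],[-0.0039,-0.001,-0.0005],0.35],[[0,0,0],[-0.0077,-0.002,-0.0005],0.35],[[0,0,0],[-0.0116,-0.003,-0.001],0.35],[[0,0,0],[-0.0142,-0.0037,-0.001],0.35],[[0,0,0],[-0.0142,-0.0037,-0.001],0.35]]'; python3 -m pendant '[[[0,0,0],[-0.0026,-0.0007,0],0.35],[[0,0,0],[-0.0026,-0.0007,0],0.35]]'
python3 - <<'E'
from h import *
b=snap('scene','scene3')
c=b['image'][140:310,220:420,::-1]; cv2.imwrite('pics/s3c.png',cv2.resize(c,None,fx=3.5,fy=3.5,interpolation=cv2.INTER_CUBIC))
E
```

```text
t: 7.2
ee_pos: [575.7, 1.7, 109.3]
orientation: [3.115, 0.401, 0.019]
ft_force: [9.8, 2.7, 14.8]
gripper_width: 0.352
finger_force: 7.9
t: 7.45
ee_pos: [573.9, 1.1, 109.3]
orientation: [3.115, 0.401, 0.019]
ft_force: [9.3, 1.9, 16.1]
gripper_width: 0.354
finger_force: 7.9
```

View pics/s3c.png

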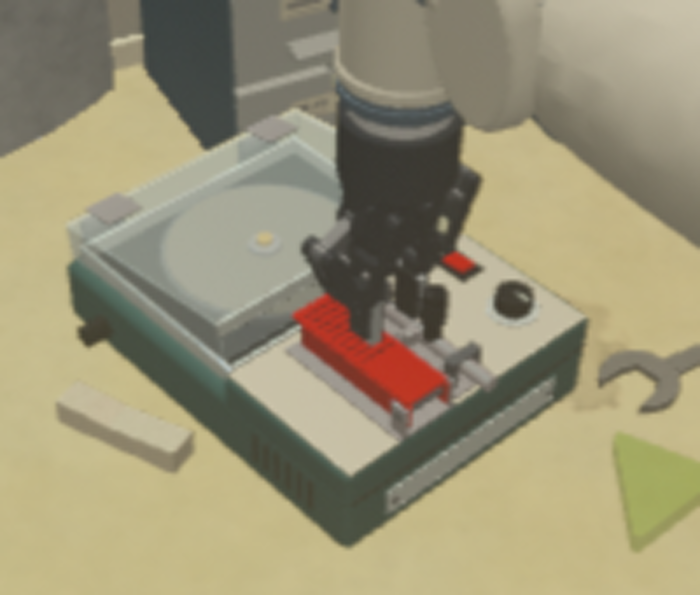

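The hood has lifted, and the knob has been drawn to crop (435,310). I'll push on until the bolt's stop shows in the force.

```bash
python3 -m pendant '[[[0,0,0],[-0.0026,-0.0007,0],0.35],[[0,0,0],[-0.0026,-0.0007,0],0.35]]'; python3 -m pendant '[[[0,0,0],[-0.0026,-0.0007,0],0.35],[[0,0,0],[-0.0026,-0.0007,0],0.35]]'
```

```text
t: 7.75
ee_pos: [571.9, 0.6, 109.3]
orientation: [3.115, 0.402, 0.019]
ft_force: [9.3, 2.4, 15.7]
gripper_width: 0.349
finger_force: 8.1
t: 8.0
ee_pos: [571.0, 0.4, 109.4]
orientation: [3.115, 0.403, 0.024]
ft_force: [14.6, 4.8, 13.3]
gripper_width: 0.348
finger_force: 11.2
```

At the stop: the force jumped and travel stalled. One more small nudge, then ease off the knob by about 3 mm and lift straight up.

```bash
python3 -m pendant '[[[0,0,0],[-0.0015,-0.0004,0],0.35],[[0,0,0],[-0.0015,-0.0004,0],0.35]]'; python3 -m pendant '[[[0,0,0],[0.004,0.001,0],0.35],[[0,0,0],[0.007,0.0018,0],0.35],[[0,0,0],[0.007,0.0018,0],0.35],[[0,0,0],[0.007,0.0018,0.006],0.35],[[0,0,0],[0.007,0.0018,0.012],0.35],[[0,0,0],[0.007,0.0018,0.02],0.35],[[0,0,0],[0.007,0.0018,0.035],0.35],[[0,0,0],[0.007,0.0018,0.06],0.35],[[0,0,0],[0.007,0.0018,0.1],0.35],[[0,0,0],[0.007,0.0018,0.14],0.35],[[0,0,0],[0.007,0.0018,0.17],0.35],[[0,0,0],[0.007,0.0018,0.2],0.35],[[0,0,0],[0.007,0.0018,0.2],0.35]]'
python3 - <<'E'
from h import *
b=snap('scene','scene4')
c=b['image'][140:310,220:420,::-1]; cv2.imwrite('pics/s4c.png',cv2.resize(c,None,fx=3.5,fy=3.5,interpolation=cv2.INTER_CUBIC))
P=cloud(b); im=b['image'].astype(int); y=.255; k=np.array([587.1,-17.3])
ex=np.array([np.cos(y),np.sin(y)]);ey=np.array([-ex[1],ex[0]])
X=(P[...,:2]-k)@ex;Y=(P[...,:2]-k)@ey
m=(P[...,2]>112)&(P[...,2]<150)&(im.max(-1)<80)&(abs(Y)<14)&(abs(X)<60)
print('knob',m.sum(),np.median(X[m]),np.median(Y[m]))
b0=dict(np.load('scene0.npz'))
for s in(b0,b):
    Q=cloud(s);i=s['image'].astype(int);X=(Q[...,:2]-k)@ex;Y=(Q[...,:2]-k)@ey
    m=(i[...,0]>120)&(i[...,1]<70)&(abs(Y-44)<14)&(X>10)&(X<34);print('catch z',m.sum(),np.median(Q[m][:,2]))
    m=(Q[...,2]>112)&(Q[...,2]<150)&(i.max(-1)<80)&(abs(Y)<14)&(abs(X)<60);print('knob x',np.median(X[m]))
E
```

```text
t: 8.25
ee_pos: [571.0, 0.4, 109.4]
orientation: [3.115, 0.403, 0.028]
ft_force: [19.5, 5.0, 12.0]
gripper_width: 0.349
finger_force: 11.9
t: 9.88
ee_pos: [570.1, 0.4, 255.5]
orientation: [3.115, 0.401, 0.001]
ft_force: [0.9, -0.2, -0.7]
gripper_width: 0.353
finger_force: 0.0
knob 64 -35.826437596527555 4.423832717921187
catch z 92 121.81921442762868
knob x -4.900991750238672
catch z 93 122.11168634332938
knob x -35.826437596527555
```

View pics/s4c.png

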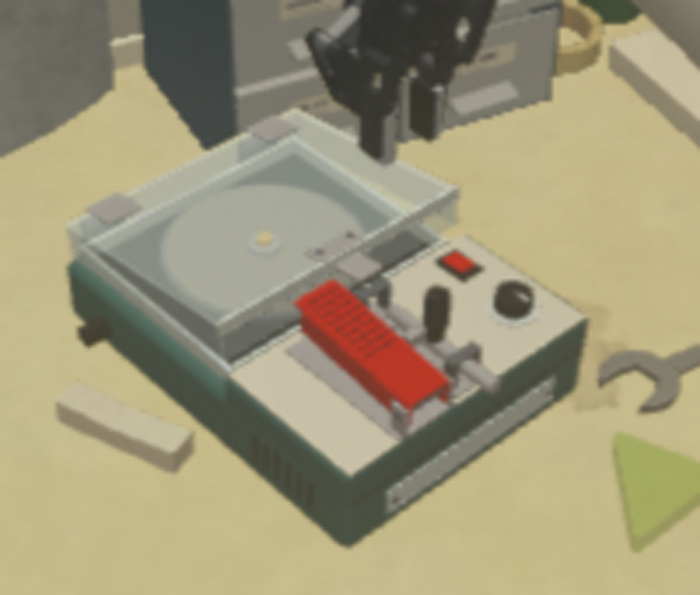

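The bolt has moved 31 mm, the catch is back up at 122 mm and the hood is ajar. The hand is clear.

```bash
python3 -c "from cell import env; print(env.close_job())"
```

```text
the job is handed in; nothing more can be done
None
```

The job is handed in: the bolt is back at its stop (about 30 mm), the catch has sprung up again, the hood stands ajar on its springs, and the hand is clear of everything.

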